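# Slide a front panel out over the end of the bench shelf

## Task

Two loose aluminium front panels lie on the low bench shelf. Push the one with the rectangular display window snug and square against the rail along the shelf's back edge, and out over the end of the shelf it lies nearer to, until about 40 mm of it sticks out past that end (30 to 50 mm will do), so that its end row of socket holes can be reached from below. Only push it with the fingers, flat on the shelf, never lifting it, and leave the other panel and everything else where they are.

Things in the scene. Friction and masses are not known exactly. Their poses are not given: they have to be found in the camera images.
- riser: low bench shelf, fixed: grey laminate board 180 mm deep (own x) by 520 mm long (own y), 18 mm thick, its top 90 mm above the table, on steel sides. Origin on the table under the board's centre; own x points to the back, away from the robot, own y to the left, z up. Front edge at own x = -90 mm, no lip; both ends open. Yaw within 0.2 rad of the world's
- shelf_left_end (a point): middle of the shelf's left end edge, on the top surface, at own y = +260 mm of the shelf
- shelf_right_end (a point): middle of the shelf's right end edge, on the top surface, at own y = -260 mm of the shelf
- rail (a point): aluminium rail 4 mm thick that stands 14 mm above the shelf's top along the whole back edge. The point is at mid-length, at the foot of its inner face, at the shelf's own x = +86 mm
- window_panel: the panel to push: loose aluminium plate 62 mm wide (own x), 130 mm long (own y), 4 mm thick, about 70 g, with a window 40 x 56 mm through its middle and three 8 mm holes in a row 15 mm from each end. Origin: centre of its underside. It lies flat on the left or right half of the shelf, lengthways within 0.16 rad, 15 to 60 mm off the rail, its outer end 40 to 90 mm inside the shelf's end; slides freely
- plain_panel: the other panel, to be left alone: same size and holes, no window, about 85 g, on the other half of the shelf; at least 70 mm are free between the two panels' inner ends. Origin at the centre of its underside
- flux_jar: small white plastic jar, 38 mm across, 37 mm high, standing on the shelf near its front edge at mid-length, between the panels. Origin at the centre of its underside
- solder_reel: reel of solder standing on its flange on the table left of the shelf, 57 mm across, 40 mm high. Origin at the centre of its underside
- screwdriver: red-handled screwdriver, 190 mm long, 26 mm thick, lying on the table in front of the shelf. Origin under its middle
- multimeter: hand-held multimeter, 185 x 88 x 40 mm, lying face up on the table right of the shelf. Origin at the centre of its underside
- side_cutters: small side cutters with blue handles, 140 mm long, 12 mm high, lying on the table to the right of the shelf's front. Origin at the underside, amid its length
- nut_tin: shallow round steel tin of brass nuts, 68 mm across, 22 mm high, on the table left in front of the shelf. Origin at the centre of its underside
There are look-alikes about, which are no part of the job. What is shaped like the window_panel but black, blue or brown is not meant.

How it is judged:
By the outcome, as a careful person would: the job done as asked, in the order asked, and still so for the second after the job is handed in, with the robot touching nothing.
It also fails if it takes over 45 s, if anything falls off the work surface, if the arm or the gripper's body presses on something with over 40 N, if the wrist force passes 120 N, or if a joint passes its speed limit or range.

## Robot

A 6-joint arm with a two-finger parallel gripper is mounted at the origin on the work surface. World frame = base frame: x ahead of the robot, y to its left, z up, the work surface at z = 0. Lengths are in m, angles in rad, forces in N, time in s.
With the tool pointing down it reaches from about 0.425 to 0.95 m from the base axis. Payload 3.5 kg.
Tool frame: the origin (TCP) lies between the finger pads; the fingertips stand 8 mm ahead of it and the grasp point (between the pads) lies 11 mm behind it (manip.tip_reach is the distance from the TCP to the fingertips, in m); z points along the fingers, y is the line along which they close (so a half turn about z gives the same grasp; the last joint's range is limited). The gripper opens to 85 mm and grips with 20 to 120 N. Pads are 22 mm wide; open, the fingers measure 114 mm over their backs; the gripper's body (76 mm by 85 mm) begins 54 mm behind the grasp point. The pads swing forward as they close: fully open they stand 13 mm farther back than shut.
Start: joints at [1.125, 0.286, 1.577, -0, 1.279, -0.15], TCP at [0.197, 0.646, 0.239] pointing down, gripper open.
Joint ranges: [-2.77, 2.77], [-0.9, 2.22], [0.21, 2.48], [-1.53, 4.67], [0.24, 2.81], [-2.84, 2.84]. Speed limits (rad/s): [2.79, 2.79, 3.14, 3.14, 3.14, 3.14].

## Interface

Orientations are given as a unit quaternion [w, x, y, z].
In Python, from station import manip gives the robot as it stands. Calls block until the motion is done:
- manip.reach(position, orientation): joint-space move of the TCP to a pose.
- manip.move_linear(position, ori=None, speed=0.15, max_force=None): straight line of the TCP; ori=None keeps the orientation; speed is the mean speed in m/s. With max_force (N) it stops when the force on the tool has changed by that much, and returns True; else False.
- manip.movej(angles): joint-space move.
- manip.command_gripper(opening, effort=None): finger opening in m; effort is the grip in N (None keeps the last); returns when the fingers have stopped.
- manip.pause(seconds).
- manip.solve_ik(position, orientation): joint angles nearest the present ones, or None.
- manip.state(): the state.
- manip.get_image(name): name is "scene" or "top"; returns (picture, depth): 400x640x3 uint8, red, green, blue; 400x640 float32, m along the optical axis (not along the pixel's ray), 0 where there is no reading.
- manip.camera_info(name): a dict with "fx", "fy", "cx", "cy" (pixels), "distortion" ([k1, k2, p1, p2, k3] as OpenCV has them; the pictures are not rectified), "extrinsics" (4x4, takes a point from world to camera coordinates). Camera axes: x right, y up, looking along -z (the intrinsics and any distortion apply to the point x, -y, -z); pixel columns grow to the right and rows downward; lengths in m; the calibration is good to about 2 mm. A picture is of the moment at which its call begins. camera_info takes no time and is no camera call.
A pose or a line that the arm cannot do raises manip.Unreachable and nothing moves.
- manip.close_job(): hands the job in; it is judged then, once.
Trained networks look in the newest picture that a camera, given by its name, has taken for a name from the list of things; names that differ only in an ending like _2 or _b are one class to them, and where a whole thing is asked for, a point or a joint stands for the part that bears it (a point fixed in the world has none). Each returns a list of dicts, best first, with "score" (0 to 1); they miss things now and then, are a little off and sometimes report something else, mostly with a low value. They report only what shows in the picture. A call takes as long as a camera call. They do not tell look-alikes from the thing itself.
- manip.find_in(name, camera): "point" ([x, y, z] in m, in world coordinates, good to about 4 mm: the middle of the surface that is visible of it).
- manip.regions_of(name, camera): "mask" (400x640 bool, what is visible of it).
- manip.spot_point(name, camera): "point" ([x, y, z] in m, in world coordinates, good to about 4 mm: a listed point, or the origin of a listed thing).
The state is a dict: "time": time; "joints": joint angles; "joint_velocities": joint speeds; "tau": joint torques, N m; "eef_pos": TCP position; "eef_rot": TCP orientation; "contact_force": force on the tool from outside, world axes, zero at the start; "torque": the same for the moment, N m; "width": finger opening in m; "grip_force": force on a finger pad.
Only numpy, scipy, OpenCV 4.12 (cv2) and the standard library are available. Lean on these libraries where they do the work, as an engineer would, in place of code of your own. Each camera call takes 0.05 s, during which the arm holds its last target. There are 200 camera calls.

## Working session

There is one attempt and no reset: what is moved stays moved. The work goes in short steps, each a Python script; the robot and the scene stay as the last script left them, time stands still between calls to the robot, and variables do not carry over. Pictures are saved under pics/ and viewed, at most 10 in all, crops included, and the job is handed in when it is done.

```bash
mkdir -p pics
python3 - <<'E'
from station import manip
import cv2,numpy as np
for c in("top","scene"):
    im,d=manip.get_image(c); np.save(f"{c}_d.npy",d); cv2.imwrite(f"pics/{c}0.png",im[:,:,::-1])
    for n in("window_panel","plain_panel","shelf_left_end","shelf_right_end","rail","riser","flux_jar"):
        print(c,n,[(np.round(r["point"],4).tolist(),round(r["score"],2)) for r in manip.spot_point(n,c)][:4])
print(manip.state()["time"],manip.state()["eef_rot"],manip.tip_reach)
E
```

```text
top window_panel [([0.2584, 0.3056, -0.0029], 0.84), ([0.6765, 0.4412, -0.0022], 0.78), ([0.6191, 0.1742, 0.0908], 0.77), ([0.5735, -0.4724, 0.0], 0.74)]
top plain_panel [([0.5962, -0.0824, 0.0924], 0.71)]
top shelf_left_end [([0.369, -0.3659, 0.0001], 0.68), ([0.6504, 0.2931, 0.0906], 0.58), ([0.5938, -0.0806, 0.0914], 0.32)]
top shelf_right_end [([0.5735, -0.2237, 0.0843], 0.85), ([0.6216, 0.1717, 0.0894], 0.3)]
top rail [([0.6922, 0.0238, 0.0905], 0.77)]
top riser [([0.6108, 0.0345, -0.0027], 0.58)]
top flux_jar []
scene window_panel [([0.4291, 0.2032, 0.0001], 0.87), ([0.6733, 0.4449, -0.0019], 0.8), ([0.6221, 0.1713, 0.0922], 0.63), ([0.6485, 0.2932, 0.0906], 0.38)]
scene plain_panel [([0.5979, -0.0824, 0.0923], 0.98)]
scene shelf_left_end [([0.65, 0.2923, 0.0907], 0.7)]
scene shelf_right_end [([0.5732, -0.2233, 0.0926], 0.57)]
scene rail [([0.6923, 0.0223, 0.0898], 0.78)]
scene riser [([0.6001, 0.0344, -0.0002], 0.59)]
scene flux_jar [([0.5505, 0.0486, 0.0912], 0.73)]
0.8 [1.01245558e-05 1.47359742e-01 9.89082962e-01 1.96492269e-05] 0.008
```

View pics/top0.png

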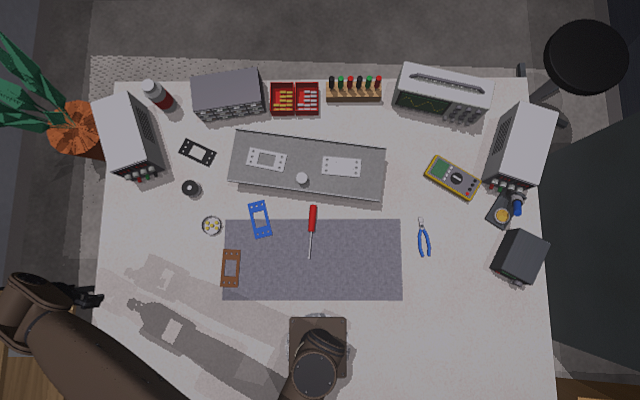

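View pics/scene0.png

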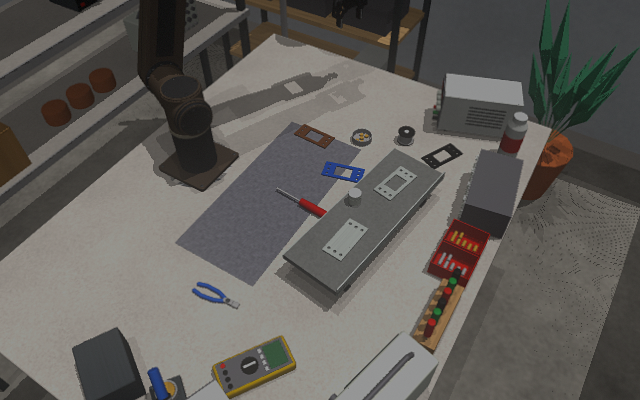

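The top view shows the silver window panel on the shelf's left half at (266,159) and the plain one at (341,167). The jar is at (302,178), and the black, blue and brown look-alikes lie on the table. Next I refine the panel and shelf poses.

```bash
cat > h.py <<'E'
from station import manip
import cv2,numpy as np
def cam(c):
    i=manip.camera_info(c); K=np.array([[i["fx"],0,i["cx"]],[0,i["fy"],i["cy"]],[0,0,1.]])
    return K,np.array(i["distortion"]),np.array(i["extrinsics"])
def toplane(c,px,z):
    K,D,E=cam(c); n=cv2.undistortPoints(np.float64(px).reshape(-1,1,2),K,D)[:,0]
    d=np.c_[n[:,0],-n[:,1],-np.ones(len(n))]@E[:3,:3]   # R^T d
    o=-E[:3,:3].T@E[:3,3]
    return (o+d*((z-o[2])/d[:,2])[:,None])[:,:2]
def rect(c,name,near,z):
    """minimal rectangle on plane z of the mask of `name` nearest to `near`"""
    best=None
    for r in manip.regions_of(name,c):
        v,u=np.nonzero(r["mask"])
        if len(u)<30: continue
        P=toplane(c,np.c_[u,v],z); e=np.linalg.norm(P.mean(0)-near)
        if best is None or e<best[0]: best=(e,P,r["score"])
    if best is None or best[0]>.06: return None
    (x,y),s,a=cv2.minAreaRect(best[1].astype(np.float32)*1000)
    b=cv2.boxPoints(((x,y),s,a))/1000
    k=np.argmax([np.linalg.norm(b[1]-b[0]),np.linalg.norm(b[2]-b[1])]); v=b[k+1]-b[k]
    v*=np.sign(v[1])
    return np.array([x,y])/1000,np.arctan2(-v[0],v[1]),sorted(s),best[2]
E
python3 - <<'E'
from h import *
for c in("top","scene"):
    L=[];R=[];A=[]
    for k in range(4):
        manip.get_image(c)
        for n,l,g in(("shelf_left_end",L,(.65,.2925)),("shelf_right_end",R,(.5734,-.2235)),("rail",A,(.692,.023))):
            l+= [r["point"] for r in manip.spot_point(n,c) if np.hypot(*(np.array(r["point"][:2])-g))<.03]
        if k==0:
            print(c,rect(c,"window_panel",(.62,.173),.094)); print(c,rect(c,"plain_panel",(.596,-.0824),.094)); print(c,rect(c,"riser",(.61,.034),.09))
    print([np.round(np.mean(l,0),4) for l in(L,R,A)],[np.round(np.std(l,0),4) for l in(L,R,A)])
# depth on shelf top
    d=manip.get_image(c)[1];K,D,E=cam(c)
    for p in((.66,.08),(.58,.05),(.66,0.02)):
        q=E@np.r_[p,.09,1]; uv=cv2.projectPoints(np.float64([[q[0],-q[1],-q[2]]]),np.zeros(3),np.zeros(3),K,D)[0].ravel()
        print(uv.round(1),-q[2]-d[int(uv[1]+.5),int(uv[0]+.5)])
import cv2
for c,(x,y,w,h) in {"top":(215,115,190,100),"scene":(270,130,190,170)}.items():
    im=cv2.imread(f"pics/{c}0.png")[y:y+h,x:x+w]; cv2.imwrite(f"pics/{c}c.png",cv2.resize(im,None,fx=3.5 if h>150 else 4,fy=3.5 if h>150 else 4,interpolation=cv2.INTER_CUBIC))
E
```

```text
top None
top (array([ 0.59752106, -0.08126295]), np.float32(-0.09479122), [64.3167724609375, 129.89559936523438], 0.68)
top (array([0.60641956, 0.03653558]), np.float32(-0.14296828), [190.6602325439453, 519.6464233398438], 0.87)
[array([0.645 , 0.2908, 0.0899]), array([ 0.5722, -0.2227,  0.0865]), array([0.6924, 0.0274, 0.0932])] [array([0.0011, 0.0009, 0.0009]), array([0.0006, 0.0012, 0.0012]), array([0.001 , 0.002 , 0.0009])]
[293.6 148.9] 0.002118351450151934
[302.2 171.8] 0.0005307724447922713
[311.2 148.8] 0.0003741676761173096
scene (array([0.62574353, 0.17191916]), np.float32(-0.21447152), [62.14881134033203, 130.16700744628906], 0.85)
scene (array([ 0.59911224, -0.08094594]), np.float32(-0.09606143), [63.931854248046875, 131.9441680908203], 0.7)
scene (array([0.61427435, 0.03707864]), np.float32(-0.13550738), [200.94471740722656, 541.6558837890625], 0.75)
[array([0.6498, 0.2922, 0.0916]), array([ 0.5713, -0.2214,  0.091 ]), array([0.6915, 0.0223, 0.0893])] [array([0.0021, 0.001 , 0.0003]), array([0.0015, 0.0006, 0.0016]), array([0.0004, 0.0003, 0.0016])]
[391.9 209. ] 0.0030973586744345027
[361.8 204.7] -0.001663866725349905
[382.3 223.4] 0.001414790609768346
```

View pics/topc.png

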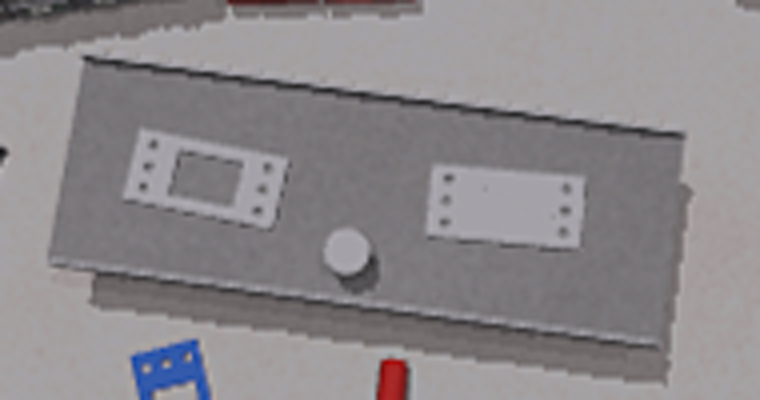

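The enlarged top view gives the shelf's left end at crop (85,60) to (50,263) and its right end at (684,135) to (658,344). The window panel's corners are at crop (141,128), (289,157), (272,229) and (123,200). I'll convert these as a cross-check.

Run:
```python
from h import *
f=lambda p:np.float64(p)/4+[215-.4,115-.4]
P=toplane("top",f([(141,128),(289,157),(272,229),(123,200)]),.094); print(P.round(4).tolist(),P.mean(0))
v=(P[0]+P[3]-P[1]-P[2])/2; print("yaw",np.arctan2(-v[0],v[1]),np.linalg.norm(v),np.linalg.norm(P[0]-P[3]))
F=toplane("top",f([(50,263),(658,344)]),.09);B=toplane("top",f([(85,58),(684,133)]),.104);print(F,B)
for S in(F,B):
    v=S[0]-S[1]; print("yaw",np.arctan2(-v[0],v[1]),np.linalg.norm(v),S.mean(0))
for c in("top",):
  for k in range(3):
    manip.get_image(c); print(rect(c,"window_panel",(.62,.173),.094))
for k in range(2):
  manip.get_image("scene"); print(rect("scene","window_panel",(.62,.173),.094))
```

```text
[[0.6679, 0.2294], [0.6415, 0.1025], [0.5791, 0.1159], [0.6048, 0.2427]] [0.62333233 0.1726112 ]
yaw -0.2023544282988188 0.1295411157294966 0.06441244565151522
[[ 0.55153922  0.30385277]
 [ 0.48084944 -0.20595928]] [[ 0.72696023  0.27706932]
 [ 0.65738307 -0.23006475]]
yaw -0.13777999857134338 0.5146895834180442 [0.51619433 0.04894674]
yaw -0.13634555227834927 0.5118847052693021 [0.69217165 0.02350228]
(array([0.62185187, 0.17231055]), np.float32(-0.22229707), [61.58335876464844, 128.7644805908203], 0.56)
(array([0.62164514, 0.17067667]), np.float32(-0.21561237), [65.080322265625, 132.38714599609375], 0.55)
(array([0.62165082, 0.17208614]), np.float32(-0.21641186), [63.693519592285156, 129.84349060058594], 0.68)
(array([0.62505701, 0.17320718]), np.float32(-0.21451166), [64.04167175292969, 134.3568115234375], 0.91)
(array([0.62420776, 0.17299213]), np.float32(-0.21158232), [65.39181518554688, 133.44740295410156], 0.72)
```

```bash
cat >> h.py <<'E'
from scipy.spatial.transform import Rotation
YAW=-.142; C=np.array([.6085,.035]); c_,s_=np.cos(YAW),np.sin(YAW); RS=np.array([[c_,-s_],[s_,c_]])
def W(x,y,z): return np.r_[C+RS@[x,y],z]
def own(p): return np.r_[RS.T@(np.array(p)[:2]-C),p[2]]
def quat(a):
    """tool down, tool x at angle a from shelf x"""
    return (Rotation.from_euler("z",YAW+a)*Rotation.from_euler("x",np.pi)).as_quat(scalar_first=True)
def pick(a,p):
    o=[(np.abs(np.array(manip.solve_ik(p,quat(b)))-manip.state()["joints"]).max(),b) for b in(a,a+np.pi) if manip.solve_ik(p,quat(b)) is not None]
    return quat(min(o)[1])
def st(t=""):
    s=manip.state(); print(t,round(s["time"],2),own(s["eef_pos"]).round(4),np.round(s["contact_force"],1),round(s["width"],4))
E
python3 - <<'E'
from h import *
p=W(-.072,.138,.16); q=pick(0,p)
manip.command_gripper(.06); manip.reach(p,q); st("above")
manip.move_linear(W(-.072,.138,.11),speed=.12)
h=manip.move_linear(W(-.072,.138,.075),speed=.02,max_force=3); st(f"touch {h}")
z=manip.state()["eef_pos"][2]+.0017
manip.move_linear(W(-.072,.138,z),speed=.02); st("up")
h=manip.move_linear(W(-.004,.138,z),speed=.05,max_force=6); st(f"push {h}")
h=h or manip.move_linear(W(.024,.138,z),speed=.02,max_force=6); st(f"rail {h}")
im,_=manip.get_image("scene"); cv2.imwrite("pics/s1.png",cv2.resize(im[100:300,270:470][:,:,::-1],None,fx=3,fy=3,interpolation=2))
E
```

```text
above 5.8 [-0.0722  0.1388  0.1602] [0.4 0.4 1.3] 0.0602
touch True 7.33 [-0.0721  0.138   0.093 ] [-1.5 -0.2  3. ] 0.0597
up 7.61 [-0.0722  0.138   0.0944] [-0.5  0.5 -0.4] 0.0596
push False 9.12 [-0.0041  0.138   0.0947] [0.3 1.  0.5] 0.0599
rail True 10.04 [0.0135 0.138  0.0945] [-1.8 -0.7  4.8] 0.06
```

View pics/s1.png

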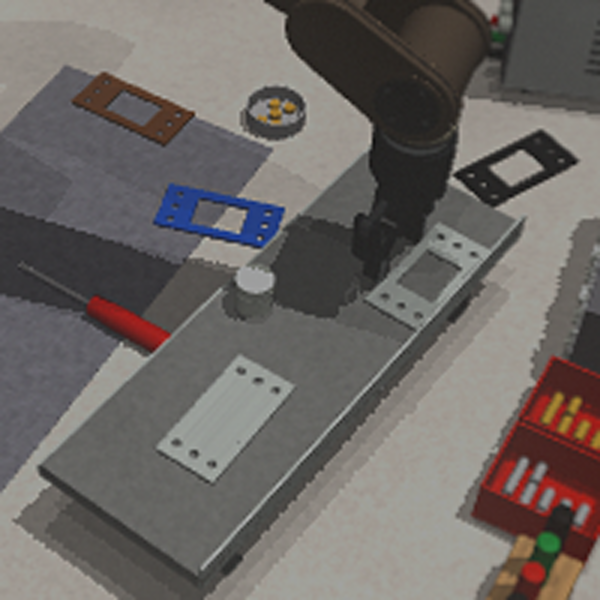

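The panel lies along the rail, with the fingers at its front edge. Next is the push along the rail from the inner end.

Run:
```python
from h import *
s=manip.state(); z=s["eef_pos"][2]
manip.move_linear(W(0.0,.138,z),speed=.05); manip.move_linear(W(0.0,.138,.16),speed=.15)
p=W(.054,.043,.16); q=pick(np.pi/2,p)
manip.command_gripper(.016); manip.reach(p,q); 
manip.move_linear(W(.054,.043,.118),speed=.12); st("above")
im,_=manip.get_image("top")
for c in("top","scene"):
    manip.get_image(c); r=rect(c,"window_panel",(.64,.165),.094)
    if r: print(c,own(np.r_[r[0],0]),r[1]-YAW,r[2])
h=manip.move_linear(W(.054,.043,.08),speed=.02,max_force=3); st(f"touch {h}")
z=manip.state()["eef_pos"][2]+.0017
manip.move_linear(W(.054,.043,z),speed=.02)
h=manip.move_linear(W(.054,.145,z),speed=.05,max_force=6); st(f"push {h}")
for c in("top","scene"):
    manip.get_image(c); r=rect(c,"window_panel",(.66,.23),.094)
    if r: print(c,own(np.r_[r[0],0]),r[1]-YAW,r[2])
im,_=manip.get_image("scene"); cv2.imwrite("pics/s2.png",cv2.resize(im[100:300,270:470][:,:,::-1],None,fx=3,fy=3,interpolation=2))
```

```text
above 13.34 [0.0538 0.0432 0.1175] [ 0.4  0.4 -0.1] 0.0157
scene [0.05679457 0.14198088 0.        ] 0.019456394 [54.90571594238281, 134.49102783203125]
touch True 14.65 [0.054  0.043  0.0984] [-0.  -0.8  2.3] 0.0164
push False 17.13 [0.054  0.1449 0.1001] [ 0.3 -0.1  0.2] 0.0159
```

View pics/s2.png

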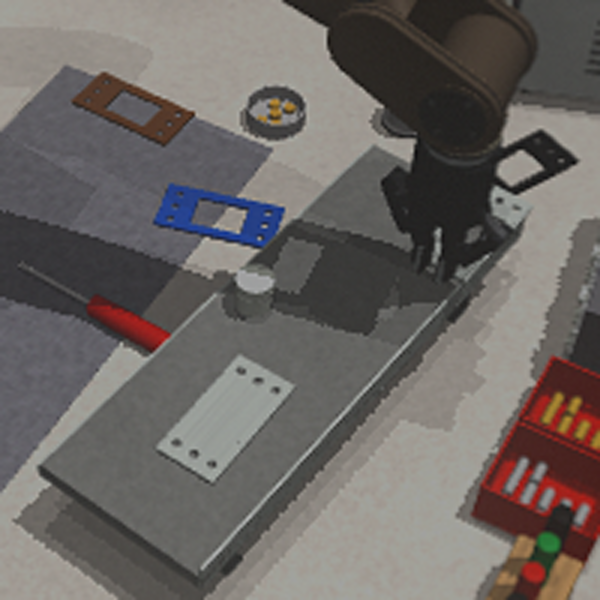

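The panel now sticks out past the left end. I'll finish the stroke, retreat and measure.

```bash
python3 - <<'E'
from h import *
z=manip.state()["eef_pos"][2]
manip.move_linear(W(.054,.157,z),speed=.03,max_force=6); st()
manip.move_linear(W(.054,.14,z),speed=.06); manip.move_linear(W(.054,.14,.15),speed=.15)
manip.reach(W(-.10,.06,.24),quat(0) if False else pick(0,W(-.10,.06,.24))); st()
for c in("top","scene"):
    im,_=manip.get_image(c); r=rect(c,"window_panel",(.66,.26),.094)
    if r: print(c,own(np.r_[r[0],0]),r[1]-YAW,r[2])
    a=im[110:210,210:310] if c=="top" else im[120:220,370:470]
    cv2.imwrite(f"pics/{c}3.png",cv2.resize(a[:,:,::-1],None,fx=6,fy=6,interpolation=2))
E
python3 -c "
import cv2,numpy as np
cv2.imwrite('pics/b3.png',cv2.resize(np.hstack([cv2.imread('pics/top3.png'),cv2.imread('pics/scene3.png')]),(800,400)))"
```

```text
17.93 [0.0539 0.1574 0.0999] [ 0.2 -0.2 -0.1] 0.0158
 20.18 [-0.1001  0.06    0.2392] [-0.  -0.6  0.5] 0.0163
top [0.05312185 0.23335259 0.        ] 0.0060197115 [61.96652603149414, 130.72898864746094]
scene [0.05618665 0.23250808 0.        ] 0.020987079 [64.88922882080078, 137.89903259277344]
```

View pics/top3.png

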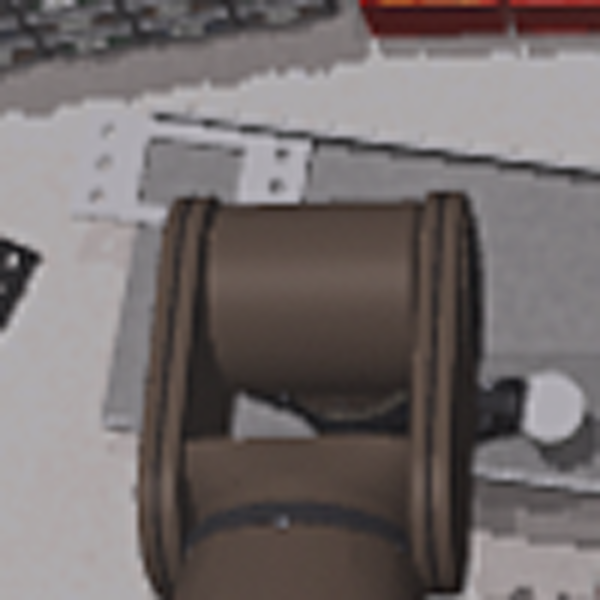

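View pics/scene3.png

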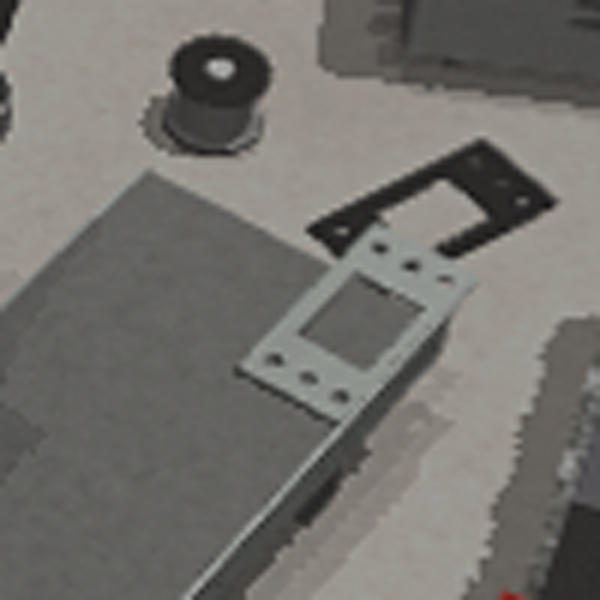

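The overhang is about 38 mm: the shelf end lies right at the window's outer edge, 37 mm from the panel's end. The panel looks square. I'll press it once more against the rail with both fingers, retreat and check.

Run:
```python
from h import *
manip.command_gripper(.06)
p=W(-.012,.22,.15); manip.reach(p,pick(0,p)); manip.move_linear(W(-.012,.22,.0955),speed=.1); st("down")
h=manip.move_linear(W(.024,.22,.0955),speed=.025,max_force=7); st(f"rail {h}")
manip.pause(.2); st()
x=own(manip.state()["eef_pos"])[0]
manip.move_linear(W(x-.02,.22,.0955),speed=.06); manip.move_linear(W(x-.02,.22,.15),speed=.15)
manip.movej([1.125,.286,1.577,0,1.279,-.15]); st()
for k in range(2):
  for c in("top","scene"):
    im,_=manip.get_image(c); r=rect(c,"window_panel",(.66,.26),.094)
    if r: print(c,own(np.r_[r[0],0]),r[1]-YAW,r[2])
a,_=manip.get_image("top"); b,_=manip.get_image("scene")
cv2.imwrite("pics/f.png",cv2.resize(np.hstack([a[110:230,210:410],b[120:240,270:470]])[:,:,::-1],(800,240),interpolation=2))
cv2.imwrite("pics/f2.png",cv2.resize(a[115:195,215:315][:,:,::-1],(750,600),interpolation=2))
for n in("plain_panel","flux_jar"): print(n,[np.round(r["point"],4) for r in manip.spot_point(n,"scene")][:1])
```

```text
down 22.39 [-0.0122  0.2198  0.0949] [0.9 0.4 0.2] 0.0599
rail True 23.43 [0.0143 0.22   0.0953] [-2.4 -0.1  4.4] 0.0601
 23.63 [0.0142 0.22   0.0952] [-1.6 -0.1  5.1] 0.0604
 26.76 [-0.4934  0.5458  0.2389] [ 0.1  0.3 -0.8] 0.0598
top [0.05295909 0.23360184 0.        ] 0.00599508 [63.17259216308594, 130.2276153564453]
scene [0.05375507 0.23451827 0.        ] -0.026940629 [59.986576080322266, 132.61209106445312]
top [0.05353273 0.23332883 0.        ] -0.00964199 [62.44004440307617, 130.2679901123047]
scene [0.05538786 0.23773577 0.        ] -0.018466845 [66.84032440185547, 139.91726684570312]
plain_panel [array([ 0.5995, -0.0819,  0.09  ])]
flux_jar [array([0.5493, 0.0533, 0.0942])]
```

View pics/f2.png

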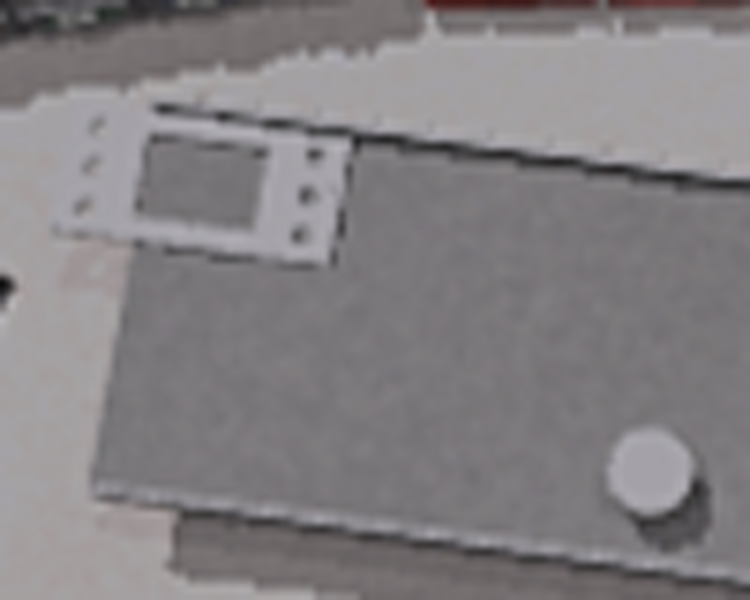

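View pics/f.png

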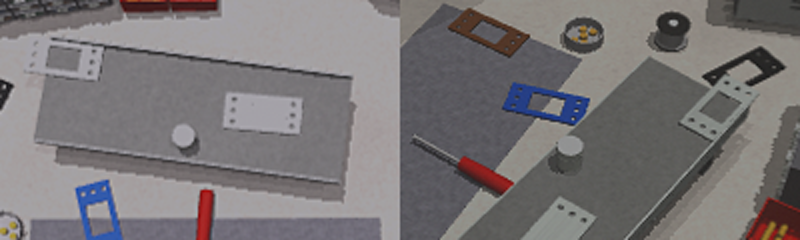

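The final pictures show the panel along the rail. The shelf end crosses its front edge at (133,242) between (55,232) and (335,265), which gives an overhang of about 37 mm. The jar and the plain panel have not moved.

```bash
python3 -c "
from station import manip
print(manip.close_job())"
```

```text
the job is handed in; nothing more can be done
None
```

The window panel is snug and square against the back rail and sticks out about 37 mm past the shelf's left end; nothing else was moved, and the job is handed in after about 27 s of robot time.

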